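# Push a pipe offcut up the feed gutter to its stop

### The job

Two pipe offcuts lie at the foot of the feed jig's two sloping gutters. With the fingers, push the thicker one up its own gutter, staying behind it all the way, over the small crest at the top and into the seat against the steel stop, so that it stays there and cannot roll back when you let go. Do not pick it up or lift it off the gutter, and leave the thinner offcut and everything else where it is.

Things in the scene. Friction and masses are not known exactly. Their poses are not given: they have to be found in the camera images.
- jig: Wooden feed jig fixed to the table: base board 360 x 240 x 10 mm with two equal gutters side by side, sloping up 10 degrees along its +x. Origin: centre of the underside; z up, y across. Below, x y z in mm are in this frame. Gutter centre lines y = +50 and -50, each 88 wide inside; three walls (12 thick, at y -100, 0, 100) rise 16 above the slope.
- jig_foot (a point): Foot of the slope, midway between the gutters: x -155, y 0, z 16 in the jig's frame. From here down the slope a wooden lip 12 thick lies across both gutters (x -167 to -155, top at z 24) and keeps the offcuts from rolling out.
- jig_crest (a point): Crest at the upper end of the slope, midway between the gutters: x 85, y 0, z 58 in the jig's frame. Just beyond it the floor drops 6 mm to the level seat (dark wood, z 52, x 85 to 129), where the walls' tops are at z 72.
- jig_stop (a point): Foot of the upright steel stop's face, midway between the gutters: x 129, y 0, z 52 in the jig's frame. The stop crosses both gutters, 18 thick, top at z 80. The thicker offcut is home with its centre at x 101 to 105, z 76.
- thick_pipe: The thicker pipe offcut: dark steel, 48 mm diameter, 80 mm long, 0.2 to 0.4 kg, black end plugs, smooth; it rolls or slides easily, 1 to 5 N pushes it. Origin at its centre; its y axis is the pipe's axis and lies across the gutter (x and z turn as it rolls). It starts at the foot of either gutter, resting on the slope and the lip, centre at about x = -139, z = 43 in the jig's frame, and rolls back down if let go on the slope.
- thin_pipe: The thinner pipe offcut, to be left alone: dark steel, 34 mm diameter, 80 mm long. Origin at its centre, y along the pipe. At the foot of the other gutter.
- post_cap: Bystander: round aluminium post cap, 52 mm diameter, 31 high, standing beside the jig. Origin: centre of its underside.
- wood_block: Bystander: pale wood offcut 90 x 40 x 32 mm beside the jig. Origin: centre of its underside.
- collar: Bystander: steel ring 48 mm diameter, 18 high, beside the jig. Origin: centre of its underside.
- driver: Bystander: screwdriver lying on the left of the table, along its own x.
- hammer: Bystander: hammer lying on the right of the table, along its own x.
- red_box: Bystander: small open red wooden box 100 x 100 x 75 mm, on the left.
Not all that is in view belongs to the job. What is shaped like the thick_pipe but turquoise or yellow is not meant.

How it is judged:
On the way, in this order (a step that is already met when the one before it is completed fails the run):
1. the thicker offcut is on the upper part of the slope with the fingers pushing it (x of thick_pipe in the frame of jig between 0 and 0.085 m and (y of thick_pipe in the frame of jig between 0.04 and 0.06 m or y of thick_pipe in the frame of jig between -0.06 and -0.04 m) and contact force between the fingers and thick_pipe above 0.05 N).
2. the thicker offcut lies in the seat against the stop (x of thick_pipe in the frame of jig between 0.096 and 0.109 m and z of thick_pipe in the frame of jig between 0.0723 and 0.0803 m and (y of thick_pipe in the frame of jig between 0.04 and 0.06 m or y of thick_pipe in the frame of jig between -0.06 and -0.04 m) and angle between the y axis of thick_pipe and the y axis of jig, either way round below 0.12 rad), for 0.2 s.
At the end, for the whole second after the job is handed in: The thicker offcut lies at rest in the seat of its gutter between crest and stop (centre x 96 to 109 mm, z 76 +- 4 mm in the jig's frame), square to the gutter within 7 degrees; the thinner one is still at the foot of its gutter, moved less than 25 mm (all of step 2 and linear speed of thick_pipe below 0.02 m/s and x of thin_pipe in the frame of jig below -0.12 m and z of thin_pipe in the frame of jig below 0.05 m and distance of thin_pipe from where it was at the start of the episode below 0.025 m); the robot touches nothing.
It fails at once if the thicker offcut is lifted more than about 14 mm off its gutter (z of thick_pipe in the frame of jig above 0.097 m or (x of thick_pipe in the frame of jig below 0.02 m and z of thick_pipe in the frame of jig above 0.086 m) or (x of thick_pipe in the frame of jig below -0.06 m and z of thick_pipe in the frame of jig above 0.072 m)).
It fails at once if the thicker offcut leaves its gutter (y of thick_pipe in the frame of jig above 0.07 m or y of thick_pipe in the frame of jig below -0.07 m or y of thick_pipe in the frame of jig between -0.03 and 0.03 m or z of thick_pipe in the frame of jig below 0.03 m or x of thick_pipe in the frame of jig below -0.16 m).
It fails at once if the thinner offcut is moved more than 25 mm (distance of thin_pipe from where it was at the start of the episode above 0.025 m).
It fails at once if a bystander is moved more than 25 mm (distance of any of post_cap, wood_block, collar, driver, hammer, red_box from where it was at the start of the episode above 0.025 m).
It also fails if it takes over 45 s, if anything falls off the work surface, if the arm or the gripper's body presses on something with over 40 N, if the wrist force passes 120 N, or if a joint passes its speed limit or range.

### The arm

A 6-joint arm with a two-finger parallel gripper is mounted at the origin on the work surface. World frame = base frame: x ahead of the robot, y to its left, z up, the work surface at z = 0. Lengths are in m, angles in rad, forces in N, time in s.
With the tool pointing down it reaches from about 0.275 to 0.725 m from the base axis. Payload 5.6 kg.
Tool frame: the origin (TCP) lies at the very end of the fingers, on their centre line; the grasp point (between the pads) lies 19 mm behind it; x points along the fingers, y is the direction in which the jaws open and shut, and the axes are right-handed (so a half turn about x gives the same grasp; the last joint's range is limited). The gripper opens to 85 mm and grips with 20 to 120 N. Pads are 22 mm wide; open, the fingers measure 114 mm over their backs; the gripper's body (76 mm by 85 mm) begins 54 mm behind the grasp point. The pads swing forward as they close: fully open they stand 13 mm farther back than shut.
Start: joints at [-1.014, 0.255, 0.108, 0, -1.424, -0.285], TCP at [0.148, -0.53, 0.231] pointing down, gripper open.
Joint ranges: [-2.95, 2.95], [-1.21, 1.97], [-1.09, 1.5], [-2.87, 1.71], [-2.94, -0.07], [-3.05, 3.05]. Speed limits (rad/s): [2.57, 2.57, 3.14, 3.14, 3.14, 3.14].

### API

Orientations are given as a unit quaternion [x, y, z, w].
In Python, from plant import bot gives the robot as it stands. The module is installed in compiled form; this text tells all that it offers.
- The arm moves only by the tool drive_tool, never from a script. Its arguments are lists of equal length, an entry for each row: "slide": the shift along the tool's x, y, z in cm, a list of three; "yaw": the turn about the tool's x in degrees; "fingers": the closure, from 0 (fully open) to 1 (shut). In form: {"slide": [[dx, dy, dz], ...], "yaw": [yaw, ...], "fingers": [fingers, ...]}. A call has 1 to 5 rows; each row is the pose to reach, as a shift and turn from the pose measured when the call began, along the tool's axes at that moment; what a row does not reach only later rows make up. A row lasts 1/10 s, in which the tool goes at most 50 mm and 8.59 degrees, less where a joint would pass 70% of its speed; a pose out of reach is approached as far as the arm can. A call with a gripper value outside its range is refused whole. The fingers move at their own pace and stop on an object; "squeeze" is the grip in N (left out, the last holds). Time passes only in rows, so rows that repeat a pose let the fingers close. It gives the time, the measured TCP pose, the force and the opening at its end, in the units of the state.
- bot.read_state(): the state, without advancing time (a new reading comes with each control period).
- bot.camera(name): name is "side" or "top" or "wrist"; returns the picture (480x640x3 uint8, red, green, blue); there is no depth.
- bot.camera_model(name): a dict with "fx", "fy", "cx", "cy" (pixels), "k1" (the pictures are not rectified: a ray, as slopes to the right and down, at radius r is drawn at 1 + k1 r^2 times it, then the intrinsics apply), "view" (4x4, takes a point from world to camera coordinates). Camera axes: x right, y up, looking along -z (the intrinsics and any distortion apply to the point x, -y, -z); pixel columns grow to the right and rows downward; lengths in m; the calibration is good to about 2 mm. A picture is of the moment at which its call begins: read the wrist's pose just before it. camera_model takes no time and is no camera call; for the wrist camera it gives the pose at the moment of the call.
- bot.close_job(): hands the job in, once; it reports no verdict.
The state is a dict: "t": time; "qpos": joint angles; "joint_velocities": joint speeds; "joint_efforts": joint torques, N m; "tcp_pos": TCP position; "tcp_rot": TCP orientation; "ft_force": force on the tool from outside, world axes, zero at the start; "ft_torque": the same for the moment, N m; "opening": finger opening in m.
Only numpy, scipy, OpenCV 4.12 (cv2) and the standard library are available. Lean on these libraries where they do the work, as an engineer would, in place of code of your own. Each camera call takes 0.05 s, during which the arm holds its last target. There are 200 camera calls.

## Working session

There is one attempt and no reset: what is moved stays moved. The work goes in short steps, Python scripts to look and compute and a tool call to move; the robot and the scene stay as the last step left them, time stands still between calls to the robot, and variables do not carry over. Pictures are saved under pics/ and viewed, about 8 in all and at most 12, crops included, and the job is handed in when it is done.

Besides the shell and the picture viewer there is one more tool, called after "Emit:" as name([rows], argument=value, ...), one row to a line, values as JSON. drive_tool: Moves the arm, as the interface text tells. Its arguments: {"type":"object","properties":{"slide":{"type":"array","items":{"type":"array","items":{"type":"number"}}},"yaw":{"type":"array","items":{"type":"number"}},"fingers":{"type":"array","items":{"type":"number"}},"squeeze":{"type":"number"}},"required":["slide","yaw","fingers"]}

```bash
mkdir -p pics
python3 - <<'E'
from plant import bot
import cv2, json, numpy as np
for n in ("top","side"):
    im=bot.camera(n); cv2.imwrite(f"pics/{n}0.png",im[:,:,::-1])
    m=bot.camera_model(n); print(n,{k:np.round(v,4).tolist() for k,v in m.items()})
s=bot.read_state(); print({k:np.round(v,3).tolist() for k,v in s.items()})
E
```

```text
top {'fx': 478.8634, 'fy': 478.8634, 'cx': 323.6584, 'cy': 238.4467, 'k1': -0.0538, 'view': [[-0.0275, -0.9995, -0.0174, 0.0169], [0.9846, -0.0301, 0.1721, -0.5467], [-0.1726, -0.0124, 0.9849, -1.0864], [0.0, 0.0, 0.0, 1.0]]}
side {'fx': 467.6404, 'fy': 467.6404, 'cx': 321.5956, 'cy': 234.1767, 'k1': 0.0109, 'view': [[-0.9681, -0.2503, 0.0142, 0.5029], [0.2031, -0.7499, 0.6296, -0.1632], [-0.1469, 0.6124, 0.7768, -1.4154], [0.0, 0.0, 0.0, 1.0]]}
{'t': 0.1, 'qpos': [-1.014, 0.256, 0.107, -0.0, -1.424, -0.285], 'joint_velocities': [0.001, -0.001, 0.003, 0.001, 0.0, 0.003], 'joint_efforts': [-0.004, -38.76, 23.847, 5.378, -0.004, 0.0], 'tcp_pos': [0.148, -0.529, 0.23], 'tcp_rot': [-0.095, 0.701, 0.096, 0.7], 'ft_force': [-0.056, 0.628, 0.783], 'ft_torque': [0.018, -0.007, 0.068], 'opening': 0.085}
```

View pics/top0.png

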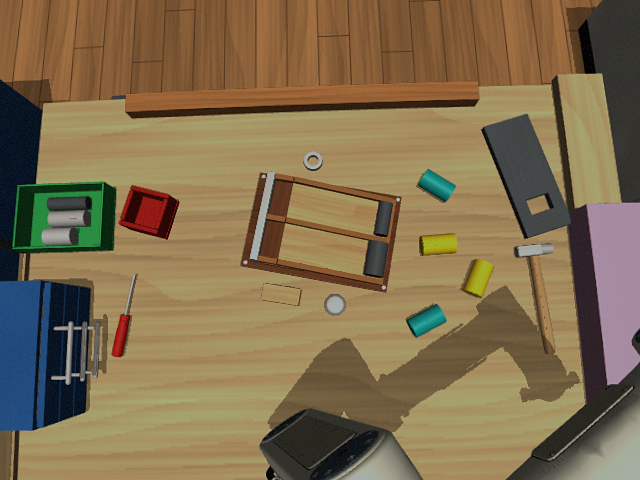

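View pics/side0.png

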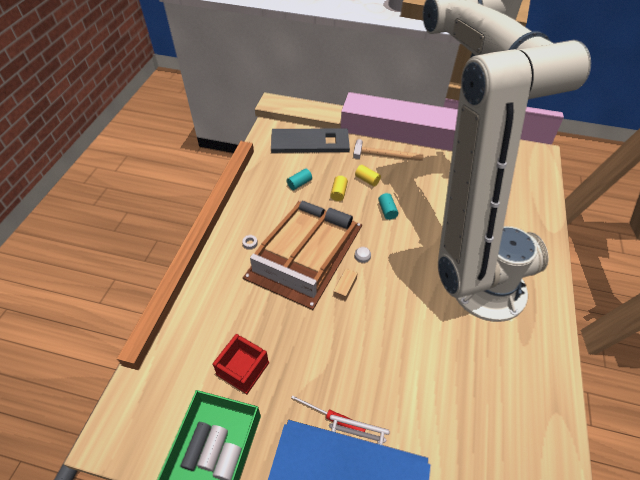

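The top picture shows the jig with its stop at the left (image −x = jig +x), and its foot lip at the right. These could be taken for the thick pipe:
- dark pipe in the lower gutter (376,258), which looks thicker
- dark pipe in the upper gutter (384,217), thinner
- dark tube in the green tray (68,203)
- turquoise (436,185) and (426,320)
- yellow (438,244) and (479,278)

My choice is (376,258). I'll check it in a close crop.

```bash
cat > h.py <<'E'
import numpy as np, cv2
from plant import bot
def ray(m,px):
    K=np.array([[m["fx"],0,m["cx"]],[0,m["fy"],m["cy"]],[0,0,1.]])
    u=cv2.undistortPoints(np.array([[px]],float),K,np.array([m["k1"],0,0,0,0.]))[0,0]
    V=np.array(m["view"]); R=V[:3,:3]
    return -R.T@V[:3,3], R.T@np.array([u[0],-u[1],-1.])
def onz(m,px,z):
    o,d=ray(m,px); return o+d*(z-o[2])/d[2]
def proj(m,P):
    V=np.array(m["view"]); p=V[:3,:3]@P+V[:3,3]; x,y=p[0]/-p[2],-p[1]/-p[2]
    f=1+m["k1"]*(x*x+y*y); return np.array([m["cx"]+m["fx"]*x*f,m["cy"]+m["fy"]*y*f])
E
python3 - <<'E'
import cv2
im=cv2.imread("pics/top0.png")[165:300,230:410]
cv2.imwrite("pics/crop0.png",cv2.resize(im,None,fx=4.4,fy=4.4,interpolation=cv2.INTER_CUBIC))
E
```

```text
(no output)
```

View pics/crop0.png

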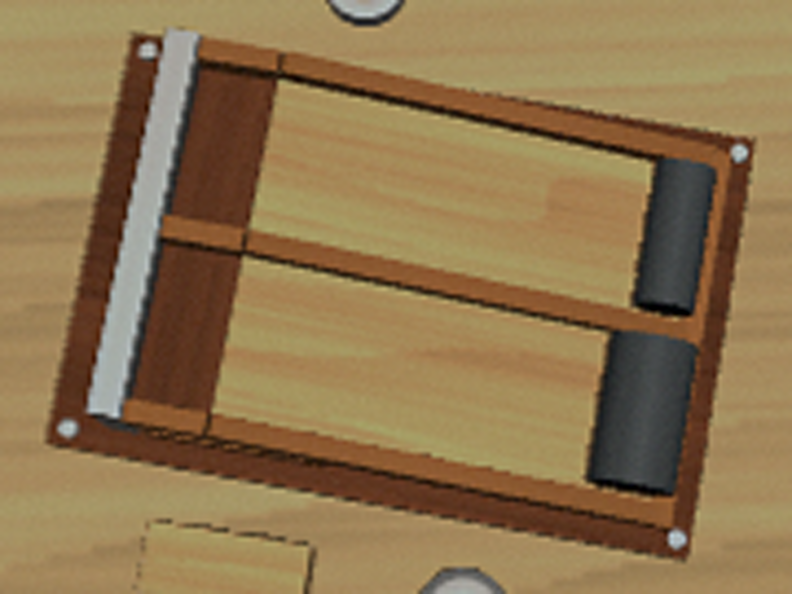

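The crop confirms it. The lower pipe at crop (643,412) is clearly wider than the upper one at (675,237), and the board corners are at crop (133,34), (755,140), (688,559) and (47,442).

Run:
```python
from h import *
m=bot.camera_model("top")
f=lambda c:np.array([230,165])+(np.array(c)+.5)/4.4-.5
C=[onz(m,f(c),.010)[:2] for c in [(133,34),(755,140),(688,559),(47,442)]]
J=np.array([[.18,-.12],[-.18,-.12],[-.18,.12],[.18,.12]])
C=np.array(C); print(C.round(4), [np.linalg.norm(C[i]-C[i-1]).round(4) for i in range(4)])
c=C.mean(0); H=(J).T@(C-c); U,S,Vt=np.linalg.svd(H); R=(U@Vt).T
yaw=np.arctan2(R[1,0],R[0,0]); print("centre",c.round(4),"yaw deg",np.degrees(yaw).round(2),"res",((J@R.T+c)-C).round(4).tolist())
np.save("jig.npy",[*c,yaw])
W=lambda x,y,z: np.array([*(R@[x,y]+c),z])
for n,p in dict(pipe=(-.139,.05,.043),thin=(-.139,-.05,.04),seat=(.103,.05,.076),stopTop0=(.129,-.1,.08),stopTop1=(.129,.1,.08)).items():
    w=W(*p); q=proj(m,w); print(n,w.round(4),"r",np.hypot(*w[:2]).round(3),"top crop px",((q-[230,165]+.5)*4.4-.5).round(0))
s=bot.read_state(); from scipy.spatial.transform import Rotation as Ro
print(Ro.from_quat(s["tcp_rot"]).as_matrix().round(3), s["tcp_pos"])
```

```text
[[ 0.7275  0.1575]
 [ 0.6536 -0.1939]
 [ 0.4195 -0.1444]
 [ 0.494   0.2063]] [np.float64(0.2385), np.float64(0.3592), np.float64(0.2393), np.float64(0.3585)]
centre [0.5736 0.0064] yaw deg 78.09 res [[0.0007, 0.0002], [0.0003, -0.0006], [-0.0004, -0.0005], [-0.0006, 0.001]]
pipe [ 0.496  -0.1193  0.043 ] r 0.51 top crop px [641. 413.]
thin [ 0.5939 -0.14    0.04  ] r 0.61 top crop px [670. 235.]
seat [0.546  0.1175 0.076 ] r 0.558 top crop px [192. 324.]
stopTop0 [0.6981 0.1119 0.08  ] r 0.707 top crop px [198.  44.]
stopTop1 [0.5024 0.1532 0.08  ] r 0.525 top crop px [123. 407.]
[[-0.001 -0.268  0.963]
 [ 0.002  0.963  0.268]
 [-1.     0.002 -0.   ]] [ 0.14759899 -0.52936377  0.23049978]
```

```bash
cat >> h.py <<'E'
from scipy.spatial.transform import Rotation as Ro
JX,JY,JW=np.load("jig.npy"); RJ=Ro.from_euler("z",JW).as_matrix(); J0=np.array([JX,JY,0])
def plan(*targets):
    "shift (cm, tool axes) and yaw (deg) to each target given in the jig frame, m"
    s=bot.read_state(); T=Ro.from_quat(s["tcp_rot"]).as_matrix(); p=np.array(s["tcp_pos"])
    e=RJ[:,0]; yaw=np.degrees(np.arctan2(T[:,1]@e,T[:,2]@e))
    print("t",round(s["t"],2),"tcp jig mm",(RJ.T@(p-J0)*1e3).round(1),"tilt",T[2].round(4),"yaw to go",-round(yaw,2),
          "F jig",(RJ.T@s["ft_force"]).round(2),"open",round(s["opening"],4))
    for t in targets: print(t,"->",((T.T@(RJ@np.array(t)+J0-p))*100).round(2))
E
python3 -c "
from h import *
plan((-.21,.05,.15),(-.21,.05,.035))"
```

```text
t 0.1 tcp jig mm [-612.1  306.3  230.5] tilt [-1.0e+00  1.7e-03 -1.0e-04] yaw to go -62.52 F jig [0.6  0.18 0.78] open 0.0852
(-0.21, 0.05, 0.15) -> [ 8.09 23.83 41.29]
(-0.21, 0.05, 0.035) -> [19.59 23.82 41.29]
```

Emit:
drive_tool([
  [1,3,5],
  [2,6,10],
  [3,9,15],
  [4,12,20],
  [4,14.5,25],
], yaw=[-7,-14,-21,-28,-35], fingers=[0.6,0.6,0.6,0.6,0.6])

```text
t: 0.6
tcp_pos: [0.3192, -0.3498, 0.1925]
tcp_rot: [-0.302, 0.639, 0.305, 0.639]
ft_force: [0.7, -1.0, -0.0]
opening: 0.0346
```

```bash
python3 -c "
from h import *
plan((-.21,.05,.12),(-.21,.05,.035))"
```

```text
t 0.6 tcp jig mm [-401.   175.5  192.5] tilt [-1.      0.0032  0.0011] yaw to go -27.26 F jig [-0.85 -0.94 -0.05] open 0.0346
(-0.21, 0.05, 0.12) -> [ 7.27 -2.43 22.72]
(-0.21, 0.05, 0.035) -> [15.77 -2.46 22.71]
```

Emit:
drive_tool([
  [1.5,-0.5,4.5],
  [3,-1,9],
  [4.5,-1.5,13.5],
  [6,-2,18],
  [7.3,-2.4,22.7],
], yaw=[-7,-14,-21,-27.3,-27.3], fingers=[0.6,0.6,0.6,0.6,0.6])

```text
t: 1.1
tcp_pos: [0.4816, -0.1871, 0.1187]
tcp_rot: [-0.445, 0.548, 0.448, 0.548]
ft_force: [0.4, -1.8, -0.8]
opening: 0.0344
```

```bash
python3 -c "
from h import *
plan((-.20,.05,.12),(-.205,.05,.034))
for n in ('side','wrist'):
    im=bot.camera(n)[:,:,::-1]
    if n=='side': im=cv2.resize(im[120:340,200:460],None,fx=3,fy=2.7)
    cv2.imwrite(f'pics/{n}1.png',im)
plan()"
```

```text
t 1.1 tcp jig mm [-208.3   50.1  118.7] tilt [-1.      0.0033  0.0024] yaw to go 0.22 F jig [-1.72 -0.82 -0.83] open 0.0344
(-0.2, 0.05, 0.12) -> [-0.13 -0.01  0.83]
(-0.205, 0.05, 0.034) -> [ 8.47 -0.03  0.31]
t 1.2 tcp jig mm [-206.1   49.4  117.1] tilt [-1.      0.0059  0.0031] yaw to go 0.3 F jig [-0.33  1.09 -0.85] open 0.034
```

View pics/wrist1.png

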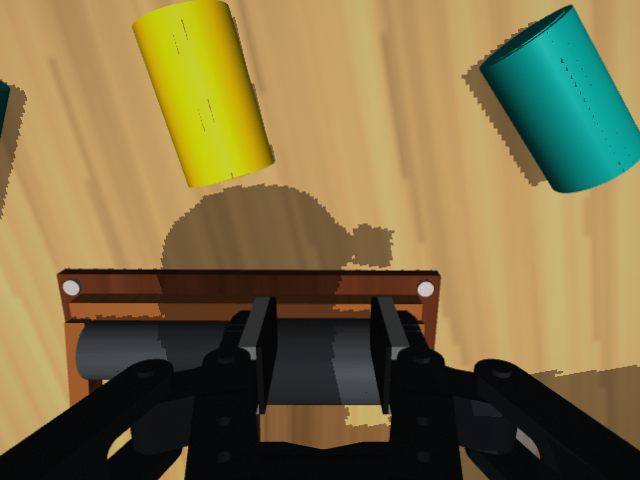

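The wrist view shows the fingers at columns 262 and 385, and the thick pipe (about columns 232–420, rows 320–405) behind them with the lip above it. The yellow dummy at (205,95) is well clear. I'll check the fitted jig frame against this view.

```bash
python3 -c "
from h import *
m=bot.camera_model('wrist')
for n,p in dict(cornerL=(-.18,-.12,.01),cornerR=(-.18,.12,.01),lipL=(-.167,-.106,.024),lipR=(-.167,.106,.024),pipeback=(-.163,.05,.043),pipe=(-.139,.05,.043),pipe_end=(-.139,.09,.043)).items():
    print(n,proj(m,RJ@np.array(p)+J0).round(0))
p=np.array(bot.read_state()['tcp_pos']); print('tcp',proj(m,p).round(0))
V=np.array(m['view']);print('cam jig',RJ.T@(-V[:3,:3].T@V[:3,3]-J0))
plan((-.205,.05,.034),(-.18,.05,.034))"
```

```text
cornerL [ 48. 276.]
cornerR [433. 276.]
lipL [ 62. 304.]
lipR [414. 305.]
pipeback [321. 326.]
pipe [321. 364.]
pipe_end [390. 364.]
tcp [321. 318.]
cam jig [-0.27872223  0.04912856  0.2592452 ]
t 1.2 tcp jig mm [-206.1   49.4  117.1] tilt [-1.      0.0059  0.0031] yaw to go 0.3 F jig [-0.33  1.09 -0.85] open 0.034
(-0.205, 0.05, 0.034) -> [8.31 0.01 0.08]
(-0.18, 0.05, 0.034) -> [ 8.32 -0.01  2.58]
```

The predicted board edge is 5–8 px off what I see, about 3–5 mm, with jig +y slightly farther out. That is within the margins, so I'll aim for y = 52 and descend behind the lip.

Emit:
drive_tool([
  [3,0.2,0],
  [6,0.2,0],
  [8.3,0.2,0],
  [8.3,0.2,0],
  [8.3,0.2,0],
], yaw=[0.3,0.3,0.3,0.3,0.3], fingers=[0.6,0.6,0.6,0.6,0.6])

```text
t: 1.7
tcp_pos: [0.4803, -0.1847, 0.0346]
tcp_rot: [-0.443, 0.55, 0.448, 0.548]
ft_force: [-0.8, -0.3, 0.5]
opening: 0.0341
```

```bash
python3 -c "
from h import *
im=bot.camera('side')[:,:,::-1]
cv2.imwrite('pics/side2.png',cv2.resize(im[170:320,220:400],None,fx=4.4,fy=4))
plan((-.205,.052,.034),(-.18,.052,.034),(-.14,.052,.041))"
```

```text
t 1.75 tcp jig mm [-206.1   51.2   35.3] tilt [-1.      0.0044  0.0027] yaw to go -0.0 F jig [ 0.05 -0.3  -0.7 ] open 0.0339
(-0.205, 0.052, 0.034) -> [0.13 0.08 0.11]
(-0.18, 0.052, 0.034) -> [0.14 0.08 2.61]
(-0.14, 0.052, 0.041) -> [-0.55  0.09  6.61]
```

View pics/side2.png

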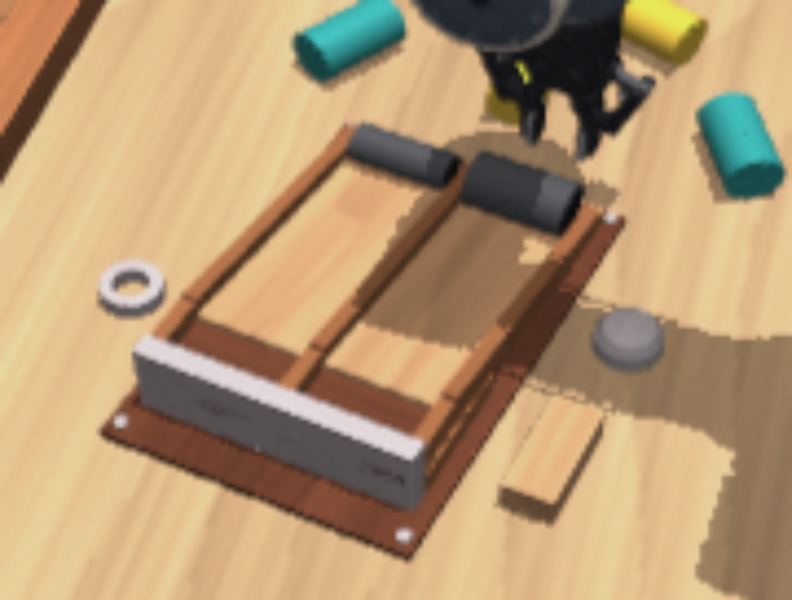

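The fingers stand just behind the thick pipe: tips at crop (530,135) and (585,150), pipe at (520,190). Next I move in to contact.

Emit:
drive_tool([
  [0.3,0,1],
  [0.3,0,2],
  [0.2,0,2.5],
  [0.1,0,3],
  [0,0,3.5],
], yaw=[0,0,0,0,0], fingers=[0.6,0.6,0.6,0.6,0.6])

```text
t: 2.25
tcp_pos: [0.4886, -0.1503, 0.036]
tcp_rot: [-0.444, 0.549, 0.447, 0.549]
ft_force: [0.0, -1.1, 1.1]
opening: 0.0343
```

```bash
python3 -c "
from h import *
plan((-.15,.051,.039),(-.13,.051,.042))"
```

```text
t 2.25 tcp jig mm [-170.8   50.9   36. ] tilt [-1.      0.0037  0.0021] yaw to go 0.04 F jig [-1.05 -0.24  1.08] open 0.0343
(-0.15, 0.051, 0.039) -> [-0.3   0.01  2.09]
(-0.13, 0.051, 0.042) -> [-0.59  0.01  4.09]
```

Emit:
drive_tool([
  [-0.1,0,0.8],
  [-0.3,0,1.6],
  [-0.4,0,2.4],
  [-0.6,0,3.2],
  [-0.7,0,4.0],
], yaw=[0,0,0,0,0], fingers=[0.6,0.6,0.6,0.6,0.6])

```text
t: 2.75
tcp_pos: [0.497, -0.1105, 0.0433]
tcp_rot: [-0.444, 0.549, 0.447, 0.549]
ft_force: [-0.3, -1.8, 1.5]
opening: 0.0344
```

```bash
python3 -c "
from h import *
im=bot.camera('side')[:,:,::-1]
cv2.imwrite('pics/side3.png',cv2.resize(im[170:320,220:400],None,fx=4.4,fy=4))
plan((-.09,.051,.050))"
```

```text
t 2.8 tcp jig mm [-129.2   50.6   43.3] tilt [-1.      0.0031  0.0027] yaw to go 0.08 F jig [ 1.28 -0.06 -0.37] open 0.0338
(-0.09, 0.051, 0.05) -> [-0.66  0.03  3.92]
```

View pics/side3.png

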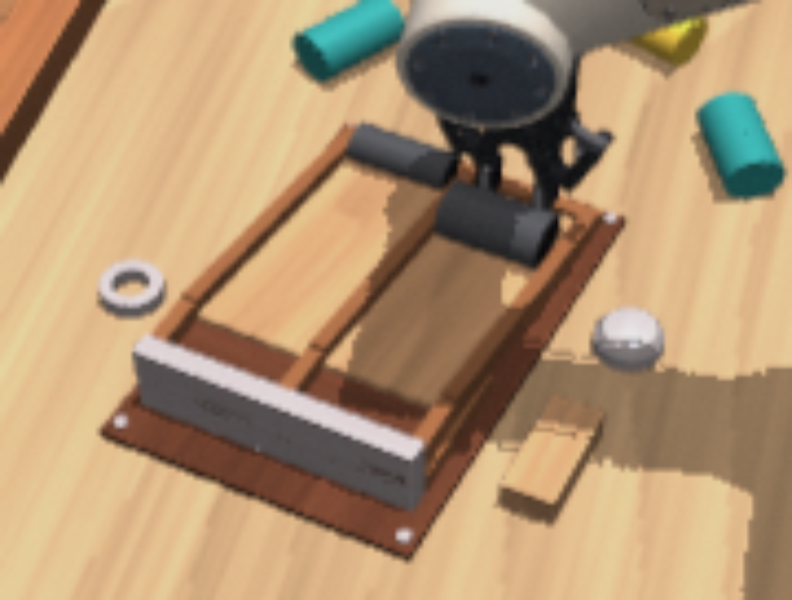

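The pipe is up off the lip, square, with its centre now at crop (497,225), and the fingers are behind it. The thin pipe at (403,153) hasn't moved. I'll keep pushing.

Emit:
drive_tool([
  [-0.1,0,0.8],
  [-0.3,0,1.6],
  [-0.4,0,2.4],
  [-0.6,0,3.2],
  [-0.7,0,4.0],
], yaw=[0,0,0,0,0], fingers=[0.6,0.6,0.6,0.6,0.6])

```text
t: 3.3
tcp_pos: [0.5059, -0.0698, 0.0507]
tcp_rot: [-0.444, 0.549, 0.447, 0.549]
ft_force: [-1.5, -2.4, 1.9]
opening: 0.034
```

Emit:
drive_tool([
  [-0.1,0,0.8],
  [-0.3,0,1.6],
  [-0.4,0,2.4],
  [-0.6,0,3.2],
  [-0.7,0,4.0],
], yaw=[0,0,0,0,0], fingers=[0.6,0.6,0.6,0.6,0.6])

```text
t: 3.8
tcp_pos: [0.5143, -0.03, 0.058]
tcp_rot: [-0.444, 0.549, 0.447, 0.549]
ft_force: [-0.9, -1.9, 0.4]
opening: 0.0339
```

```bash
python3 -c "
from h import *
plan((0,.051,.066),(.04,.051,.073))"
```

```text
t 3.8 tcp jig mm [-47.8  50.6  58. ] tilt [-1.      0.0027  0.0027] yaw to go 0.08 F jig [-2.09  0.46  0.39] open 0.0339
(0, 0.051, 0.066) -> [-0.79  0.04  4.79]
(0.04, 0.051, 0.073) -> [-1.48  0.03  8.79]
```

Emit:
drive_tool([
  [-0.1,0,0.8],
  [-0.3,0,1.6],
  [-0.4,0,2.4],
  [-0.6,0,3.2],
  [-0.7,0,4.0],
], yaw=[0,0,0,0,0], fingers=[0.6,0.6,0.6,0.6,0.6])

```text
t: 4.3
tcp_pos: [0.5227, 0.0098, 0.0653]
tcp_rot: [-0.444, 0.549, 0.447, 0.549]
ft_force: [-1.0, -1.2, 1.1]
opening: 0.034
```

Emit:
drive_tool([
  [-0.1,0,0.7],
  [-0.2,0,1.4],
  [-0.4,0,2.1],
  [-0.5,0,2.8],
  [-0.6,0,3.3],
], yaw=[0,0,0,0,0], fingers=[0.6,0.6,0.6,0.6,0.6])

```text
t: 4.8
tcp_pos: [0.5296, 0.0427, 0.0715]
tcp_rot: [-0.445, 0.549, 0.447, 0.549]
ft_force: [-1.6, -1.8, 0.5]
opening: 0.0341
```

```bash
python3 -c "
from h import *
im=bot.camera('side')[:,:,::-1]
cv2.imwrite('pics/side4.png',cv2.resize(im[170:320,220:400],None,fx=4.4,fy=4))
plan((.05,.051,.074),(.068,.051,.070))"
```

```text
t 4.85 tcp jig mm [27.1 50.4 71.6] tilt [-1.      0.002   0.0036] yaw to go 0.1 F jig [ 1.57 -0.95  0.12] open 0.0342
(0.05, 0.051, 0.074) -> [-0.23  0.06  2.29]
(0.068, 0.051, 0.07) -> [0.18 0.06 4.09]
```

View pics/side4.png

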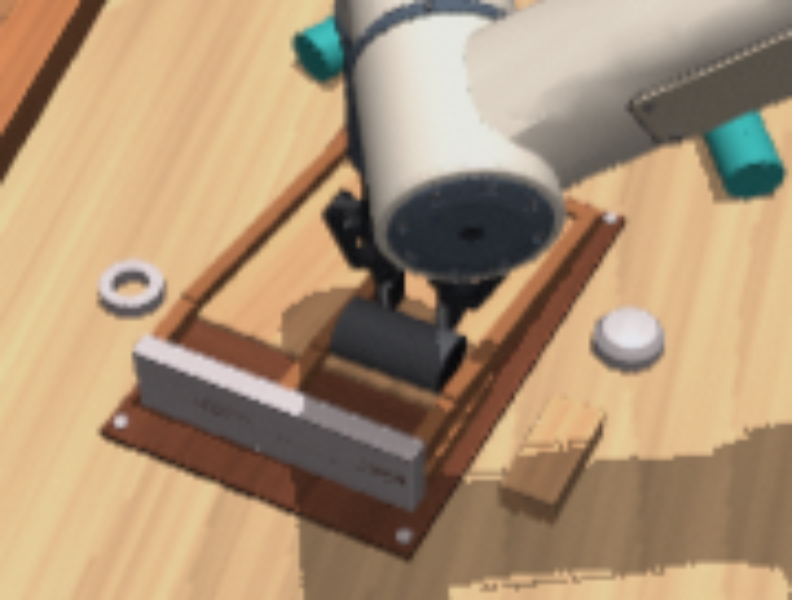

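The pipe is square and just below the crest, centre near crop (397,343), with the fingers behind it. From here I go slower over the crest.

Emit:
drive_tool([
  [-0.1,0,0.4],
  [-0.1,0,0.8],
  [-0.2,0,1.2],
  [-0.2,0,1.6],
  [-0.2,0,2.0],
], yaw=[0,0,0,0,0], fingers=[0.6,0.6,0.6,0.6,0.6])

```text
t: 5.35
tcp_pos: [0.5341, 0.0631, 0.0737]
tcp_rot: [-0.445, 0.548, 0.447, 0.549]
ft_force: [0.4, -1.3, 1.2]
opening: 0.034
```

Emit:
drive_tool([
  [0,0,0.4],
  [0,0,0.8],
  [0,0,1.2],
  [0.1,0,1.6],
  [0.1,0,1.8],
], yaw=[0,0,0,0,0], fingers=[0.6,0.6,0.6,0.6,0.6])

```text
t: 5.85
tcp_pos: [0.5378, 0.0812, 0.0725]
tcp_rot: [-0.445, 0.548, 0.447, 0.549]
ft_force: [-1.0, -0.8, -0.3]
opening: 0.034
```

```bash
python3 -c "
from h import *
im=bot.camera('side')[:,:,::-1]
cv2.imwrite('pics/side5.png',cv2.resize(im[170:320,220:400],None,fx=4.4,fy=4))
plan((.068,.051,.072))"
```

```text
t 5.9 tcp jig mm [65.9 50.5 72.6] tilt [-1.      0.0021  0.0036] yaw to go 0.12 F jig [ 0.68 -0.22  0.91] open 0.034
(0.068, 0.051, 0.072) -> [0.06 0.05 0.21]
```

View pics/side5.png

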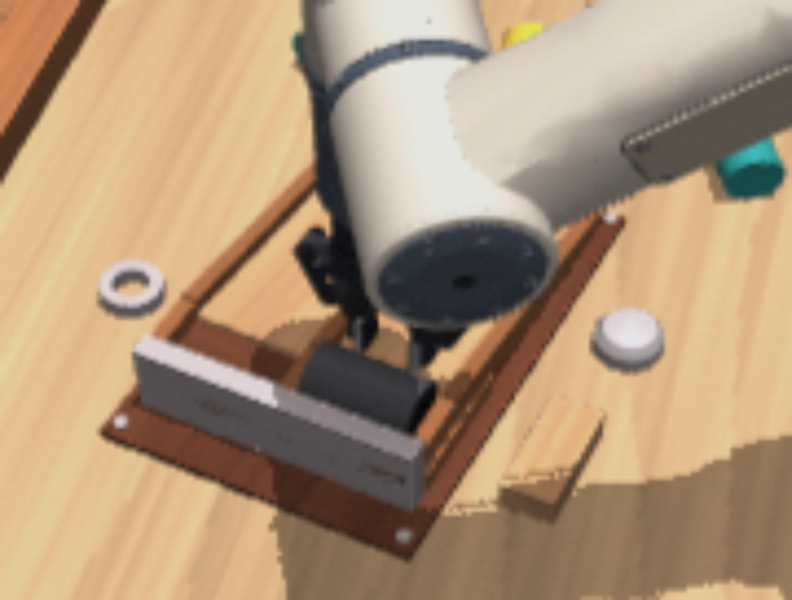

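The pipe has dropped behind the crest against the stop, spanning about crop (305–435, 345–430), and it lies parallel to the stop. I hold briefly, back off and rise, then check it.

Emit:
drive_tool([
  [0,0,0],
  [0,0,0],
  [-0.2,0,-1],
  [-0.5,0,-2],
  [-1,0,-3],
], yaw=[0,0,0,0,0], fingers=[0.6,0.6,0.6,0.6,0.6])

```text
t: 6.4
tcp_pos: [0.5312, 0.0507, 0.0827]
tcp_rot: [-0.444, 0.548, 0.447, 0.549]
ft_force: [-0.3, -0.3, 0.5]
opening: 0.0339
```

Emit:
drive_tool([
  [-3,0,0],
  [-6,0,0],
  [-9,0,-3],
  [-11,0,-7],
  [-12,0,-11],
], yaw=[0,0,0,0,0], fingers=[0.6,0.6,0.6,0.6,0.6])

```text
t: 6.9
tcp_pos: [0.5092, -0.0592, 0.2053]
tcp_rot: [-0.446, 0.547, 0.447, 0.55]
ft_force: [0.3, -0.5, -1.4]
opening: 0.0339
```

Emit:
drive_tool([
  [0,0,-4],
  [0,0,-8],
  [0,0,-12],
  [0,0,-16],
  [0,0,-16],
], yaw=[0,0,0,0,0], fingers=[0.6,0.6,0.6,0.6,0.6])

```text
t: 7.4
tcp_pos: [0.4747, -0.2201, 0.205]
tcp_rot: [-0.444, 0.548, 0.445, 0.551]
ft_force: [-0.4, 0.1, -0.0]
opening: 0.0344
```

```bash
python3 -c "
from h import *
a=bot.camera('top')[:,:,::-1]; b=bot.camera('side')[:,:,::-1]
a=cv2.resize(a[165:300,230:410],(600,450),interpolation=2);
c=cv2.resize(b[170:320,220:400],(500,417))
cv2.imwrite('pics/end.png',np.vstack([cv2.resize(a,(400,300)),cv2.resize(c,(400,300))]))
m=bot.camera_model('top')
for x in (.096,.101,.105,.109):
    print(x,[((proj(m,RJ@np.array([x,y,.076])+J0)-[230,165])*400/180).round(0) for y in (.01,.05,.09)])
plan()"
```

```text
0.096 [array([110., 127.]), array([102., 164.]), array([ 95., 202.])]
0.101 [array([105., 126.]), array([ 98., 163.]), array([ 90., 201.])]
0.105 [array([102., 125.]), array([ 94., 163.]), array([ 86., 200.])]
0.109 [array([ 98., 125.]), array([ 90., 162.]), array([ 83., 199.])]
t 7.5 tcp jig mm [-238.8   49.6  204.9] tilt [-1.     -0.0021  0.0044] yaw to go -0.02 F jig [-0.66  0.36 -0.84] open 0.0341
```

View pics/end.png

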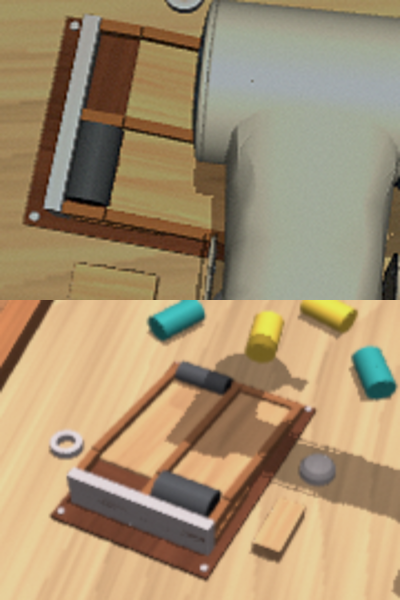

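The final picture shows the thick pipe at (95,164) in the top view. The projected seat positions are (98,163) for x = 101 and (94,163) for x = 105, so it is home and square. The thin pipe at (205,377) in the side view is still at the foot, and the arm is clear.

```bash
python3 -c "
from plant import bot
print(bot.close_job())"
```

```text
the job is handed in; nothing more can be done
None
```

The thicker offcut is in its seat against the steel stop, and the job is handed in at about 7.5 s of robot time. I pushed it up its gutter (y = +50) from behind with the part-open fingers and eased it over the crest. Then I backed the fingers off and raised the arm clear.

**Last checks:**
- **Thick pipe:** in the top view its centre is at about x 104, y 50 mm in the jig's frame, and it looks square to the stop. It had stayed there for about 1 s after release. I did not measure its height; in the side view it sits behind the crest.
- **Everything else:** the thin pipe, post cap, wood block and collar look unmoved. The screwdriver, hammer and red box were outside the final crops and far from the arm's path.
- **Robot:** it touches nothing, and the measured forces stayed at a few newtons throughout.

**Disagreement:** the wrist camera placed the jig about 3–5 mm from where the top camera did, more than the stated 2 mm calibration. It was within the margins, and I shifted my aim by 2 mm to allow for it.

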